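# Clip a gel cassette into the casting stand

## Task

Take the gel cassette with the orange top bar out of the white drying rack and press its lower edge straight down between the yellow sprung jaws of the casting stand, about centred along them, until it is fully home on the stand's base, then let go so that it stands upright in the clip. Do not drop it in: push it home with the gripper. Leave the blue and green cassettes standing in the rack.

Things in the scene. Friction and masses are not known exactly. Their poses are not given: they have to be found in the camera images.
- cassette_orange: Upright flat panel (pink gel, white frame) with an ORANGE bar on top, front and back alike: 8 mm thick (x), 80 wide (y), 100 tall (z), 90 g. Origin: centre of its rounded lower edge (radius 4). The bar, 14 mm thick (x) and 60 wide (y), spans z 82 to 100: grip it from above across its thickness. Starts upright in any one of the rack's three slots, lower edge 8 mm above the table.
- cassette_blue: The same with a BLUE bar; a bystander, stays in the rack. The white rack holds the cassettes one behind the other, 85 mm apart along their x; its slot walls reach 30 mm above the table with about 1 mm clearance: lift a cassette straight up by 30 mm or more to clear them.
- cassette_green: The same with a GREEN bar; a bystander, stays in the rack.
- stand: Casting stand: fixed grey base 110 (x) by 140 (y) by 14 mm high; origin: centre of its underside, on the table. Two YELLOW jaws 110 long run along y either side of x = 0: 3 mm apart at z 16 to 34, flared above to a 28 mm mouth at z 56. Pressing an edge down at x = 0, panel's y along this y, either way round, slides each aside (springs 2 to 3 N; 5 to 20 N down with friction). Home: lower edge at z 14.
Mind the look-alikes: they are no part of the job. There is more than one size of the stand; the one meant has the size given above. What is shaped like the cassette_orange but turquoise is not meant.

How it is judged (in metres and radians):
On the way:
1. the gripper bears on the orange-barred cassette while its lower edge is well between the jaws (it is pressed in, not dropped) (z of cassette_orange in the frame of stand between 0.005 and 0.032 m and x of cassette_orange in the frame of stand between -0.01 and 0.01 m and y of cassette_orange in the frame of stand between -0.025 and 0.025 m and contact force between the fingers and cassette_orange above 0.5 N), for 0.05 s.
At the end, for the whole second after the job is handed in: The orange-barred cassette stands in the clip of the casting stand, at rest: lower edge within 5 mm of the base, within 10 mm of the centre line and 20 mm of the middle of the jaws' length, in line with the jaws and upright within 10 degrees (z of cassette_orange in the frame of stand between 0.008 and 0.019 m and x of cassette_orange in the frame of stand between -0.01 and 0.01 m and y of cassette_orange in the frame of stand between -0.02 and 0.02 m and angle between the y axis of cassette_orange and the y axis of stand, either way round below 0.18 rad and angle between cassette_orange's own z axis and vertical below 0.18 rad and linear speed of cassette_orange below 0.02 m/s); the robot touches nothing.
It fails at once if the blue cassette is moved by more than 20 mm or tipped by more than 15 degrees (distance of cassette_blue from where it was at the start of the episode above 0.02 m or angle between cassette_blue's own z axis and vertical above 0.26 rad).
It fails at once if the green cassette is moved by more than 20 mm or tipped by more than 15 degrees (distance of cassette_green from where it was at the start of the episode above 0.02 m or angle between cassette_green's own z axis and vertical above 0.26 rad).
It also fails if it takes over 40 s, if anything falls off the work surface, if the arm or the gripper's body presses on something with over 40 N, if the wrist force passes 120 N, or if a joint passes its speed limit or range.

## Robot

A 6-joint arm with a two-finger parallel gripper is mounted at the origin on the work surface. World frame = base frame: x ahead of the robot, y to its left, z up, the work surface at z = 0. Lengths are in mm, angles in rad, forces in N, time in s.
With the tool pointing down it reaches from about 350 to 725 mm from the base axis. Payload 6 kg.
Tool frame: the origin (TCP) lies between the finger pads; the fingertips stand ctrl.tip_extent ahead of it and the grasp point (between the pads) lies 8 mm behind it (ctrl.tip_extent is the distance from the TCP to the fingertips, in mm); z points along the fingers, y is the line along which they close (so a half turn about z gives the same grasp; the last joint's range is limited). The gripper opens to 85 mm and grips with 20 to 120 N. Pads are 22 mm wide; open, the fingers measure 114 mm over their backs; the gripper's body (76 mm by 85 mm) begins 54 mm behind the grasp point. The pads swing forward as they close: fully open they stand 13 mm farther back than shut.
Start: joints at [1.552, 0.04, 0.085, 0, -1.615, -0.334], TCP at [207.289, 563.033, 242.261] pointing down, gripper open.
Joint ranges: [-2.56, 2.56], [-1.29, 2.01], [-1.08, 1.49], [-3.29, 1.98], [-2.81, -0.18], [-2.99, 2.99]. Speed limits (rad/s): [2.57, 2.57, 3.01, 3.14, 3.14, 3.14].

## Interface

Orientations are given as a unit quaternion [x, y, z, w].
In Python, from bench import state, capture, workorder, ctrl gives the robot as it stands. The module is installed in compiled form; this text tells all that it offers.
- The arm moves only by the tool arm_command, never from a script. Its argument "motion" is a list of rows, each a list of 3 entries, a list of its own where there are three numbers: the closure, from 0 (fully open) to 1 (shut), then the shift along the tool's x, y, z in mm, then the turn, a rotation vector about the tool's x, y, z in degrees. A call has 1 to 10 rows; each row is the pose to reach, as a shift and turn from the pose commanded when the call began, along the tool's axes at that moment; what a row does not reach only later rows make up. A row lasts 1/12 s, in which the tool goes at most 41.7 mm and 7.16 degrees, less where a joint would pass 70% of its speed; a pose out of reach is approached as far as the arm can. A call with a gripper value outside its range is refused whole. The fingers move at their own pace and stop on an object; "squeeze" is the grip in N (left out, the last holds). Time passes only in rows, so rows that repeat a pose let the fingers close. It gives the time, the measured TCP pose, the force, the opening and the grip force at its end, in the units of the state.
- state(): the state, without advancing time (a new reading comes with each control period).
- capture(name): name is "scene" or "side" or "wrist"; returns a dict with "img" (480x640x3 uint8, red, green, blue), "vfov" (degrees; the focal length in pixels is half the picture's height over the tangent of half this angle, whatever the lens; pixels are square), "cx", "cy" (the principal point, pixels), "extrinsics" (4x4, takes a point from camera to world coordinates). Camera axes: x right, y up, looking along -z (the intrinsics and any distortion apply to the point x, -y, -z); pixel columns grow to the right and rows downward; lengths in mm; the calibration is good to about 2 mm. The wrist camera is an equidistant fisheye: a pixel r from the principal point sees the ray r / f radians off the axis. A picture is of the moment at which its call begins. There is no depth.
- workorder.hand_in(): hands the job in; it is judged then, once.
The state is a dict: "time_s": time; "q": joint angles; "qvel": joint speeds; "tau": joint torques, N m; "position": TCP position; "eef_rot": TCP orientation; "contact_force": force on the tool from outside, world axes, zero at the start; "torque": the same for the moment, N m; "finger_gap": finger opening in mm; "grip_force": force on a finger pad.
Only numpy, scipy, OpenCV 4.12 (cv2) and the standard library are available. Lean on these libraries where they do the work, as an engineer would, in place of code of your own. Each camera call takes 0.05 s, during which the arm holds its last target. There are 200 camera calls.

## Working session

There is one attempt and no reset: what is moved stays moved. The work goes in short steps, Python scripts to look and compute and a tool call to move; the robot and the scene stay as the last step left them, time stands still between calls to the robot, and variables do not carry over. Pictures are saved under pics/ and viewed, at most 11 in all, crops included, and the job is handed in when it is done.

Besides the shell and the picture viewer there is one more tool, called after "Call:" in YAML: its name, and indented under it one key for each argument. arm_command: Moves the arm, as the interface text tells. Its arguments: {"type":"object","properties":{"motion":{"type":"array"},"squeeze":{"type":"number"}},"required":["motion"]}

```bash
mkdir -p pics
cat > h.py <<'E'
import numpy as np, cv2
from bench import state, capture, workorder, ctrl
from scipy.spatial.transform import Rotation as R
def cap(n,fn):
    c=capture(n); cv2.imwrite('pics/'+fn+'.png',c['img'][:,:,::-1]); np.save('pics/'+fn+'.npy',c,allow_pickle=True); return c
def load(fn): return np.load('pics/'+fn+'.npy',allow_pickle=True).item()
def ray(c,u,v,fish=False):
    f=240/np.tan(np.radians(c['vfov']/2)); x,y=(u-c['cx'])/f,(v-c['cy'])/f
    if fish:
        r=np.hypot(x,y); s=np.sin(r)/max(r,1e-9); d=np.array([x*s,-y*s,-np.cos(r)])
    else: d=np.array([x,-y,-1.])
    E=np.array(c['extrinsics']); return E[:3,3],E[:3,:3]@d
def onz(c,u,v,z,fish=False):
    o,d=ray(c,u,v,fish); return o+d*(z-o[2])/d[2]
E
python3 - <<'E'
from h import *
for n in('scene','side','wrist'):
    c=cap(n,n+'0'); print(n,c['vfov'],c['cx'],c['cy'],np.round(c['extrinsics'],3).tolist(),[k for k in c])
a=np.hstack([cv2.imread(f'pics/{n}0.png') for n in('scene','side')])
s=state();print(s, ctrl.tip_extent)
E
```

```text
scene 43.56594416775458 315.25098132255613 251.73105383790977 [[0.804, -0.396, 0.444, 966.778], [0.594, 0.554, -0.583, -694.316], [-0.015, 0.732, 0.681, 832.733], [0.0, 0.0, 0.0, 1.0]] ['img', 'vfov', 'cx', 'cy', 'extrinsics']
side 57.29399841387121 320.275462320565 244.31715963738853 [[-0.825, 0.292, -0.484, 70.762], [-0.565, -0.424, 0.707, 520.542], [0.001, 0.857, 0.515, 415.557], [0.0, 0.0, 0.0, 1.0]] ['img', 'vfov', 'cx', 'cy', 'extrinsics']
wrist 65.70646984690485 325.1414839960665 241.01198619639018 [[-0.345, 0.894, 0.286, 279.272], [-0.939, -0.33, -0.103, 535.163], [0.002, -0.304, 0.953, 372.553], [0.0, 0.0, 0.0, 1.0]] ['img', 'vfov', 'cx', 'cy', 'extrinsics']
{'time_s': 0.15, 'q': array([ 1.55169817e+00,  4.07165135e-02,  8.40551762e-02, -3.42240597e-04,
       -1.61550310e+00, -3.33705550e-01]), 'qvel': array([ 7.29882745e-05, -1.56426516e-03,  3.67789442e-03,  3.38292390e-03,
        2.20977873e-03, -1.11226907e-03]), 'tau': array([-8.70149051e-04, -3.68620527e+01,  3.47693682e+01,  6.93628728e+00,
       -4.43995916e-03, -1.31088090e-06]), 'position': array([207.17170765, 562.85007209, 241.49116714]), 'eef_rot': array([ 9.84482574e-01, -1.75480953e-01, -6.16824806e-05,  7.02391041e-04]), 'contact_force': array([-1.17354695,  0.27494638,  0.28465575]), 'torque': array([-0.02921592, -0.03359754, -0.02046584]), 'grip_force': 0.0, 'finger_gap': 85.78295719711491} 11.0
```

View pics/scene0.png

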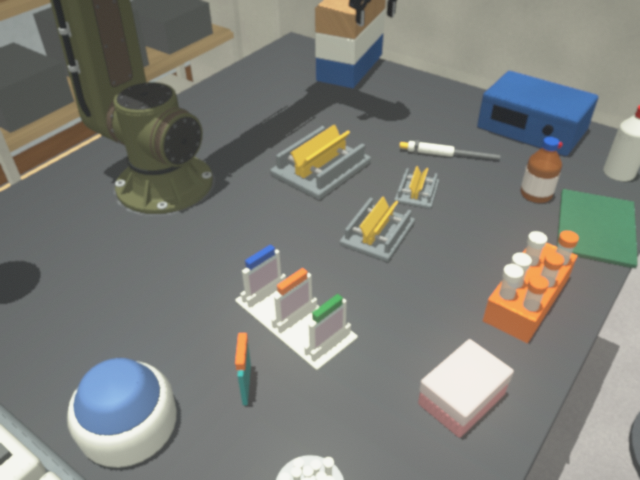

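View pics/side0.png

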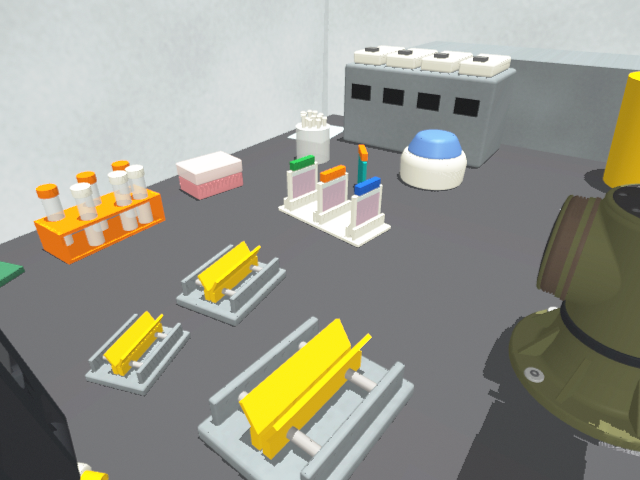

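View pics/wrist0.png

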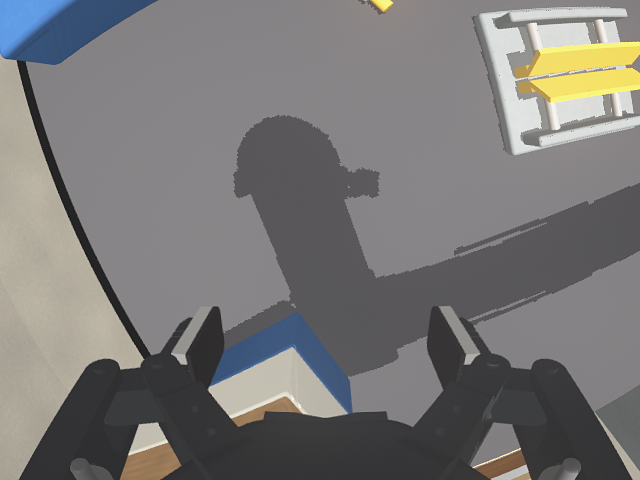

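The scene view shows three stands: large (320,160), medium (380,225) and small (418,187). There are two orange-barred panels: the pink one in the rack's middle slot (293,283), and a turquoise one standing alone (243,365), which is a look-alike. I'll measure the sizes of the stands and make an enlarged crop.

```bash
cat > m.py <<'E'
from h import *
def blobs(c,lo,hi,amin=40):
    hsv=cv2.cvtColor(c['img'],cv2.COLOR_RGB2HSV); m=cv2.inRange(hsv,lo,hi)
    cs,_=cv2.findContours(m,cv2.RETR_EXTERNAL,cv2.CHAIN_APPROX_NONE)
    return [k for k in cs if cv2.contourArea(k)>amin]
E
python3 - <<'E'
from m import *
for n in('scene0','side0'):
    c=load(n)
    for nm,lo,hi,z in(('yel',(22,150,100),(32,255,255),56),('or',(5,180,120),(17,255,255),100),('bl',(105,150,60),(125,255,255),100),('gr',(50,120,40),(75,255,255),100)):
        for k in blobs(c,lo,hi):
            x,y,w,h=cv2.boundingRect(k)
            P=np.array([onz(c,u,v,z)[:2] for u,v in k[:,0]],np.float32)
            r=cv2.minAreaRect(P)
            print(n,nm,(x,y,w,h),np.round(r[0]),np.round(r[1]),round(r[2]))
    g=blobs(c,(0,0,95),(179,70,190),1200) 
    for k in g: print(n,'grey',cv2.boundingRect(k))
s=load('scene0');d=load('side0')
a=cv2.resize(s['img'][120:420,215:455],(400,500),interpolation=2); b=cv2.resize(d['img'][140:480,80:420],(400,500))
cv2.imwrite('pics/crop.png',np.hstack([a,b])[:,:,::-1])
E
```

```text
scene0 yel (361, 199, 33, 43) [503. 119.] [ 37. 134.] 7
scene0 yel (411, 169, 15, 25) [507. 279.] [21. 89.] 20
scene0 yel (292, 126, 56, 50) [259. 257.] [203.  83.] 86
scene0 bl (247, 246, 26, 18) [ 413. -131.] [58. 12.] 80
scene0 bl (543, 136, 16, 14) [698. 519.] [32. 54.] 9
scene0 bl (488, 73, 107, 49) [604. 709.] [144. 227.] 90
scene0 gr (316, 296, 25, 19) [ 581. -158.] [52.  9.] 78
scene0 grey (0, 2, 52, 55)
scene0 grey (0, 0, 640, 480)
side0 yel (80, 471, 28, 9) [352. 448.] [24.  7.] 34
side0 yel (239, 319, 133, 140) [265. 257.] [187.  68.] 86
side0 yel (104, 311, 59, 65) [464. 328.] [42. 99.] 18
side0 yel (198, 241, 63, 62) [479. 157.] [ 62. 147.] 7
side0 yel (35, 206, 55, 29) [823. 208.] [73. 83.] 89
side0 yel (96, 193, 31, 26) [817. 127.] [ 51. 106.] 58
side0 yel (36, 184, 19, 6) [999. 155.] [30. 25.] 35
side0 yel (603, 71, 37, 117) [   70. -1302.] [  66. 1612.] 3
side0 or (34, 194, 131, 70) [656. 222.] [188. 155.] 67
side0 or (36, 187, 22, 11) [856. 212.] [30. 46.] 67
side0 or (77, 174, 19, 10) [856. 140.] [30. 45.] 62
side0 or (320, 166, 26, 16) [ 498. -145.] [86. 38.] 81
side0 or (112, 163, 17, 8) [862.  65.] [30. 31.] 57
side0 or (359, 147, 9, 14) [ 506. -276.] [16. 82.] 37
side0 bl (354, 177, 26, 18) [ 416. -132.] [85. 34.] 80
side0 gr (0, 263, 19, 18) [659. 362.] [20. 43.] 66
side0 gr (290, 155, 24, 15) [ 583. -161.] [85. 43.] 81
side0 grey (574, 435, 66, 45)
side0 grey (0, 59, 640, 421)
```

View pics/crop.png

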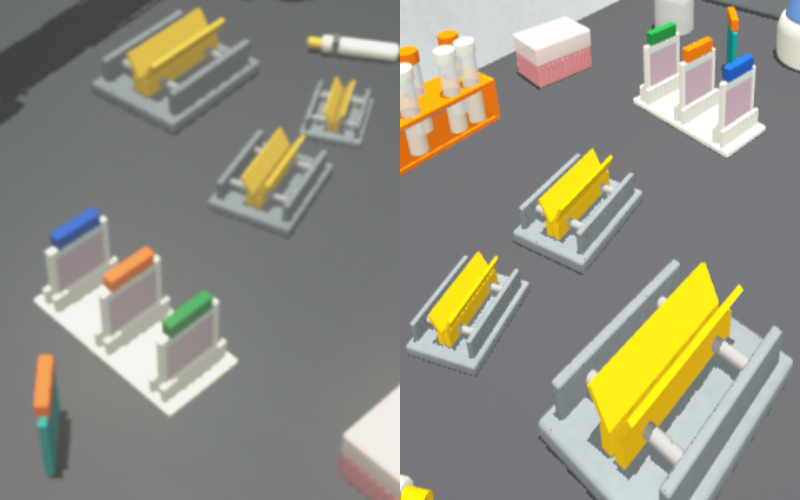

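Run:
```python
from m import *
c=load('scene0')
for n,q in dict(med=[(340.4,238),(387.8,256),(413.6,220)],large=[(271.4,167),(318.8,193),(370.4,157)],small=[(395,198),(431,204),(439.4,176)]).items():
    P=[onz(c,u,v,10)[:2] for u,v in q]; print(n,np.round(P),np.linalg.norm(P[0]-P[1]),np.linalg.norm(P[1]-P[2]),'centre',(P[0]+P[2])/2)
# orange in scene, looser
for k in blobs(c,(4,120,90),(18,255,255)): 
    P=np.array([onz(c,u,v,100)[:2] for u,v in k[:,0]],np.float32); print(cv2.boundingRect(k),cv2.minAreaRect(P))
```

```text
med [[448.  73.]
 [555.  84.]
 [542. 211.]] 108.04585040260261 127.90578454963044 centre [494.81929019 142.02707736]
large [[170. 187.]
 [322. 170.]
 [339. 358.]] 152.7686447651811 188.1193062882983 centre [254.42024925 272.22757961]
small [[470. 253.]
 [546. 280.]
 [511. 384.]] 79.8524001331703 108.8812435104017 centre [490.86431041 318.59619748]
(235, 333, 12, 36) ((527.7509765625, -310.6788330078125), (15.483978271484375, 67.08907318115234), 37.446998596191406)
(277, 268, 30, 26) ((499.8319091796875, -147.62252807617188), (66.77237701416016, 23.31581687927246), 80.31305694580078)
(484, 243, 94, 99) ((832.3142700195312, 76.75749969482422), (238.08804321289062, 88.76217651367188), 89.16908264160156)
(559, 231, 20, 17) ((842.6943969726562, 228.2607421875), (32.092105865478516, 47.37790298461914), 11.665970802307129)
(523, 193, 26, 9) ((748.4652709960938, 308.4041442871094), (48.052059173583984, 17.024099349975586), 15.613870620727539)
(529, 149, 32, 29) ((719.5115356445312, 435.18316650390625), (62.97129440307617, 101.415283203125), 11.810946464538574)
(16, 124, 76, 48) ((-196.3622589111328, -129.82406616210938), (58.68366622924805, 197.1111297607422), 0.703532338142395)
```

The medium stand measures about 110 × 130 (large 153 × 188, small 80 × 109), so it's the one meant. The crop shows the pink cassette in the rack's middle slot, crop (130,270) left, so that's the orange one meant. I'm moving over the stand for a wrist view.

Call:
arm_command:
  motion:
    - [0,[32,23,0],[0,0,6.3]]
    - [0,[65,46,0],[0,0,12.6]]
    - [0,[98,69,0],[0,0,18.9]]
    - [0,[130,92,0],[0,0,25.2]]
    - [0,[163,116,0],[0,0,31.5]]
    - [0,[196,139,0],[0,0,37.8]]
    - [0,[228,162,0],[0,0,44.1]]
    - [0,[261,185,0],[0,0,50.4]]
    - [0,[293,208,0],[0,0,56.7]]
    - [0,[326,232,0],[0,0,63]]

```text
time_s: 0.98
position: [433.6, 231.0, 242.3]
eef_rot: [0.746, -0.666, -0.0, -0.0]
contact_force: [0.4, 1.1, 0.4]
finger_gap: 85.2
grip_force: 0.0
```

```bash
cat >> h.py <<'E'
def go(p,yaw):  # world target TCP, yaw of tool y (deg) -> shift, turn
    s=state(); M=R.from_quat(s['eef_rot']).as_matrix(); sh=M.T@(np.array(p)-s['position'])
    y=np.degrees(np.arctan2(M[1,1],M[0,1])); t=-((yaw-y+180)%360-180)
    print('t',s['time_s'],'pos',s['position'].round(1),'yaw',round(y,1),'tilt',M[:,2].round(3),'SHIFT',sh.round(1),'TURNz',round(t,2))
E
python3 -c "
from h import *
go([490,145,241],186.5)"
```

```text
t 0.9833 pos [433.6 231.  242.3] yaw -173.5 tilt [ 0.  0. -1.] SHIFT [ 91.8 -46.3   1.3] TURNz 0.01
```

Call:
arm_command:
  motion:
    - [0,[36,-15,0],[0,0,0]]
    - [0,[72,-31,0],[0,0,0]]
    - [0,[108,-46,0],[0,0,0]]
    - [0,[108,-46,0],[0,0,0]]
    - [0,[108,-46,0],[0,0,0]]

```text
time_s: 1.4
position: [492.0, 129.0, 241.8]
eef_rot: [0.746, -0.666, -0.0, 0.0]
contact_force: [-0.2, 0.6, -0.3]
finger_gap: 85.4
grip_force: 0.0
```

Run:
```python
from m import *
c=cap('wrist','w1'); print(state()['position'])
for k in blobs(c,(22,150,100),(32,255,255),200):
    P=np.array([onz(c,u,v,56,True)[:2] for u,v in k[:,0].astype(float)],np.float32); print(cv2.boundingRect(k),cv2.minAreaRect(P))
```

```text
[491.58277267 130.15725257 241.90475571]
(286, 335, 27, 65) ((498.4534912109375, 294.59722900390625), (14.308807373046875, 85.80223846435547), 18.24604034423828)
(508, 331, 42, 38) ((241.15521240234375, 256.0312194824219), (48.830726623535156, 45.80516815185547), 85.31574249267578)
(320, 160, 17, 46) ((492.4677429199219, 98.20846557617188), (13.631342887878418, 38.995365142822266), 4.253740310668945)
(297, 160, 19, 24) ((509.9303894042969, 90.01908111572266), (19.203096389770508, 15.857752799987793), 85.31798553466797)
```

View pics/w1.png

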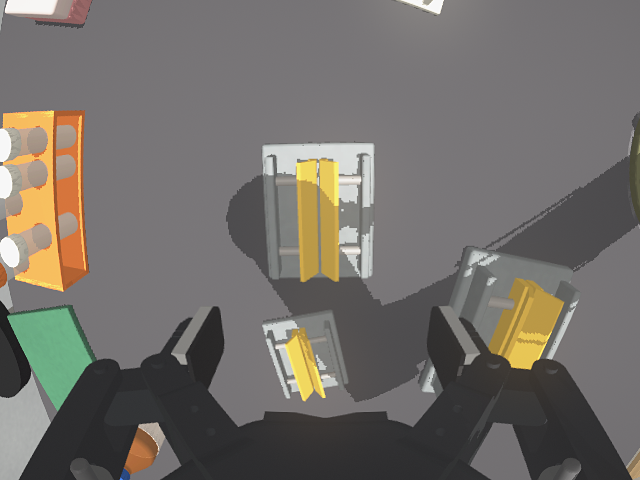

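The wrist view shows the target stand at (318,212), with its jaws at columns 296–338 and rows 158–282. Shadow splits the colour mask, so I'll relax it, then check the two ends and the mid-line.

Run:
```python
from m import *
c=load('w1')
hsv=cv2.cvtColor(c['img'],cv2.COLOR_RGB2HSV); m=cv2.inRange(hsv,(18,110,60),(35,255,255))
m[:, :280]=0;m[:,350:]=0;m[295:]=0;m[:150]=0
m2=cv2.morphologyEx(m,cv2.MORPH_CLOSE,np.ones((7,7)))
k=max(cv2.findContours(m2,0,1)[0],key=cv2.contourArea)
P=np.array([onz(c,u,v,56,True)[:2] for u,v in k[:,0].astype(float)],np.float32); print(cv2.boundingRect(k),cv2.minAreaRect(P))
# outer edges per row at z56 ; gap column (dark between) at z34
for v in range(165,280,12):
    u=np.flatnonzero(m[v]); a=onz(c,u[0],v,56,True);b=onz(c,u[-1]+1,v,56,True)
    g=[i for i in range(u[0],u[-1]) if not m[v,i]]
    print(v,u[0],u[-1],((a+b)/2)[:2].round(1),np.linalg.norm(a-b).round(1),g, onz(c,np.mean(g)+.5,v,34,True)[:2].round(1) if g else '')
# base outline corners by eye, z=14
for q in [(263,144),(374,144),(371,277),(268,279)]: print(onz(c,*q,14,True)[:2].round(1))
```

```text
(296, 159, 43, 123) ((496.5677185058594, 134.6024627685547), (35.92913818359375, 112.42266845703125), 7.126922130584717)
165 297 337 [502.4  83.9] 35.0 [316, 317, 318, 319] [502.1  86.2]
177 297 337 [501.2  94.3] 35.2 [317, 318, 319] [500.4  97.2]
189 297 337 [500.1 104.7] 35.4 [317, 318, 319] [499.1 108.4]
201 298 338 [498.  115.1] 35.7 [317, 318, 319] [497.9 119.6]
213 298 338 [496.9 125.8] 35.9 [318, 319] [496.2 131. ]
225 299 338 [495.2 136.6] 35.4 [318, 319, 320] [494.4 142.5]
237 299 338 [494.  147.6] 35.7 [318, 319, 320] [493.1 154.3]
249 299 338 [492.8 158.9] 36.1 [318, 319, 320] [491.8 166.3]
261 300 338 [491.1 170.3] 35.6 [319, 320] [489.9 178.5]
273 300 338 [489.8 182.1] 36.0 [317, 318, 319, 320, 321, 322] [488.5 191.1]
[557.3  73.3]
[451.1  61.4]
[433.9 198. ]
[541.9 212.8]
```

Call:
arm_command:
  motion:
    - [0,[36,0,0],[0,0,5]]
    - [0,[72,0,0],[0,0,10]]
    - [0,[108,0,0],[0,0,15]]
    - [0,[144,0,0],[0,0,15]]
    - [0,[180,0,0],[0,0,15]]
    - [0,[216,0,0],[0,0,15]]
    - [0,[252,0,0],[0,0,15]]
    - [0,[272,25,0],[0,0,15]]
    - [0,[272,25,0],[0,0,15]]
    - [0,[272,25,0],[0,0,15]]

```text
time_s: 2.28
position: [498.5, -142.0, 242.5]
eef_rot: [-0.655, 0.756, -0.0, 0.0]
contact_force: [-0.1, 0.1, -0.4]
finger_gap: 85.6
grip_force: 0.0
```

Stand centre is about (495.7, 134.8), with its axis turned +7.2°. Next I'll measure the orange bar from above.

Run:
```python
from m import *
c=cap('wrist','w2'); go([498,-145,241],171)
for nm,lo,hi in(('or',(4,120,90),(17,255,255)),('bl',(105,120,50),(125,255,255)),('gr',(50,100,30),(85,255,255))):
  for k in blobs(c,lo,hi,300):
    P=np.array([onz(c,u+.5,v+.5,100,True)[:2] for u,v in k[:,0].astype(float)],np.float32); print(nm,cv2.boundingRect(k),cv2.minAreaRect(P))
```

```text
t 2.3333 pos [ 498.9 -141.3  242.4] yaw 171.8 tilt [ 0.001  0.    -1.   ] SHIFT [3.8 0.4 1.4] TURNz 0.83
or (125, 422, 56, 58) ((747.3111572265625, 114.97462463378906), (144.3804168701172, 64.62142181396484), 53.158470153808594)
or (311, 180, 20, 80) ((499.7954406738281, -150.01341247558594), (62.522430419921875, 13.933156967163086), 80.54051208496094)
or (226, 0, 68, 55) ((522.15234375, -306.447509765625), (14.792927742004395, 61.833370208740234), 37.07565689086914)
bl (420, 187, 24, 75) ((414.0895690917969, -134.6570587158203), (60.668739318847656, 13.966360092163086), 80.14966583251953)
gr (200, 179, 25, 77) ((583.4815063476562, -164.58810424804688), (61.90151596069336, 17.92795181274414), 80.03761291503906)
```

View pics/w2.png

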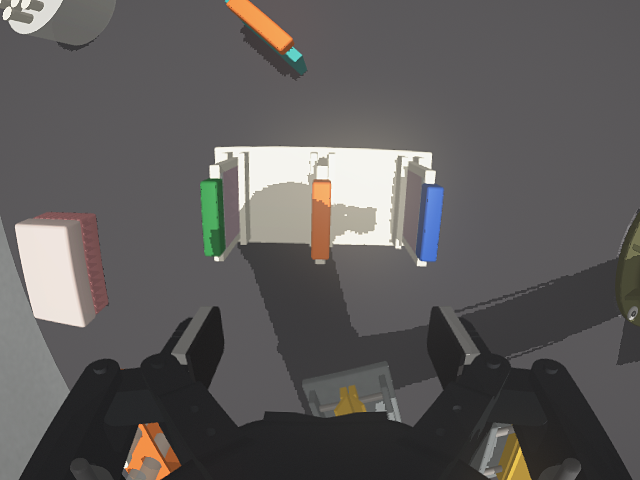

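Run:
```python
from m import *
c=load('w2')
for nm,lo,hi in(('or',(4,120,90),(17,255,255)),('bl',(105,120,50),(125,255,255)),('gr',(50,100,30),(85,255,255))):
  for k in blobs(c,lo,hi,300):
    P=np.array([onz(c,u+.5,v+.5,108,True)[:2] for u,v in k[:,0].astype(float)],np.float32); print(nm,cv2.boundingRect(k),cv2.minAreaRect(P))
go([499.8,-148.5,91],170.2)
```

```text
or (125, 422, 56, 58) ((739.6875610351562, 105.18428039550781), (140.15943908691406, 62.73222351074219), 53.15845489501953)
or (311, 180, 20, 80) ((499.4079284667969, -152.05677795410156), (60.69460678100586, 13.525801658630371), 80.54048156738281)
or (226, 0, 68, 55) ((521.111328125, -303.91754150390625), (14.36047077178955, 60.02567672729492), 37.075592041015625)
bl (420, 187, 24, 75) ((416.2077331542969, -137.14939880371094), (58.89508056640625, 13.558040618896484), 80.14959716796875)
gr (200, 179, 25, 77) ((580.6474609375, -166.2053680419922), (60.09182357788086, 17.403873443603516), 80.03761291503906)
t 2.3333 pos [ 498.9 -141.3  242.4] yaw 171.8 tilt [ 0.001  0.    -1.   ] SHIFT [  7.1  -1.8 151.4] TURNz 1.63
```

Call:
arm_command:
  motion:
    - [0.4,[10.5,-2,20],[0,0,1.5]]
    - [0.4,[10.5,-2,50],[0,0,1.5]]
    - [0.4,[10.5,-2,80],[0,0,1.5]]
    - [0.4,[10.5,-2,100],[0,0,1.5]]
    - [0.4,[10.5,-2,120],[0,0,1.5]]
    - [0.4,[10.5,-2,135],[0,0,1.5]]
    - [0.4,[10.5,-2,145],[0,0,1.5]]
    - [0.4,[10.5,-2,151],[0,0,1.5]]
    - [0.4,[10.5,-2,151],[0,0,1.5]]
    - [0.4,[10.5,-2,151],[0,0,1.5]]
  squeeze: 60

```text
time_s: 3.17
position: [499.8, -152.4, 92.0]
eef_rot: [-0.645, 0.764, -0.0, 0.0]
contact_force: [0.3, -0.2, 0.3]
finger_gap: 51.2
grip_force: 0.0
```

Run:
```python
from m import *
c=cap('wrist','w3'); go([499.4,-152,91],170.3)
cv2.imwrite('pics/w3.png',c['img'][:,:,::-1])
```

```text
t 3.2167 pos [ 500.  -152.6   92.5] yaw 170.3 tilt [ 0.002 -0.    -1.   ] SHIFT [-0.5  0.7  1.5] TURNz 0.03
```

View pics/w3.png

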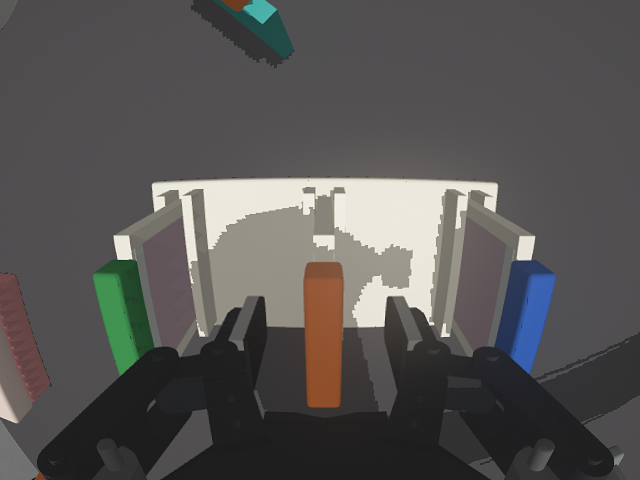

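The orange bar (304–343, 262–406) is centred between the pads, with both neighbours clear. Closing, then lifting.

Call:
arm_command:
  motion:
    - [0.7,[0,0,0],[0,0,0]]
    - [0.9,[0,0,0],[0,0,0]]
    - [1,[0,0,0],[0,0,0]]
    - [1,[0,0,0],[0,0,0]]
    - [1,[0,0,0],[0,0,0]]
    - [1,[0,0,0],[0,0,0]]
    - [1,[0,0,0],[0,0,0]]
  squeeze: 60

```text
time_s: 3.8
position: [499.7, -153.0, 92.1]
eef_rot: [-0.645, 0.764, -0.001, 0.0]
contact_force: [0.0, 0.5, 5.6]
finger_gap: 12.9
grip_force: 60.8
```

Call:
arm_command:
  motion:
    - [1,[0,0,-8],[0,0,0]]
    - [1,[0,0,-20],[0,0,0]]
    - [1,[0,0,-35],[0,0,0]]
    - [1,[0,0,-50],[0,0,0]]
    - [1,[0,0,-70],[0,0,0]]
    - [1,[0,0,-90],[0,0,0]]
    - [1,[0,0,-105],[0,0,0]]
    - [1,[0,0,-110],[0,0,0]]
    - [1,[0,0,-110],[0,0,0]]

```text
time_s: 4.55
position: [499.6, -152.9, 203.1]
eef_rot: [-0.645, 0.764, -0.001, 0.001]
contact_force: [0.2, -0.4, -1.0]
finger_gap: 12.8
grip_force: 60.2
```

Run:
```python
from m import *
c=cap('wrist','w4'); go([495.7,134.8,201],187.2)
s=state(); M=R.from_quat(s['eef_rot']).as_matrix()
k=max(blobs(c,(4,120,60),(17,255,255),300),key=lambda k:cv2.contourArea(k)*(abs(cv2.minAreaRect(k)[0][0]-325)<60))
z=s['position'][2]+17  # bar top
P=np.array([(M.T@(onz(c,u+.5,v+.5,z,True)-s['position']))[:2] for u,v in k[:,0].astype(float)],np.float32)
print(cv2.boundingRect(k),'bar in tool xy',cv2.minAreaRect(P))
```

```text
t 4.6 pos [ 499.2 -152.7  201.4] yaw 170.3 tilt [ 0.  0. -1.] SHIFT [-282.8   52.     0.6] TURNz -16.92
(306, 264, 40, 145) bar in tool xy ((1.5445632934570312, 0.6358609199523926), (13.914292335510254, 64.71820068359375), 89.9752426147461)
```

View pics/w4.png

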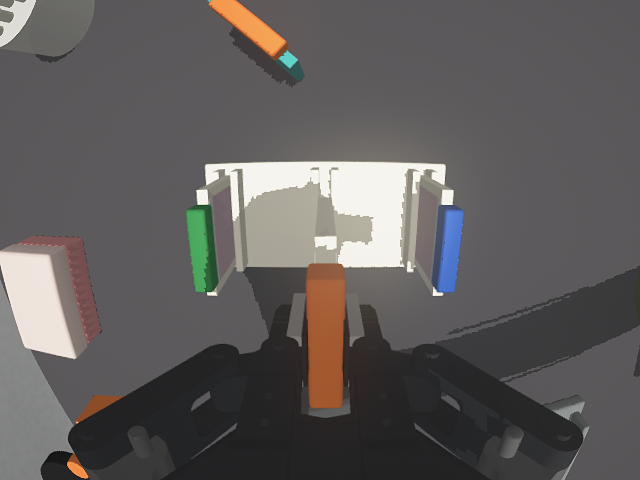

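Held: the orange bar (306–346, 264–409) is square and centred in the grip, and the neighbours still stand. Carrying it to the stand.

Call:
arm_command:
  motion:
    - [1,[-25,5,0],[0,0,-3]]
    - [1,[-60,11,0],[0,0,-6]]
    - [1,[-95,17,0],[0,0,-9]]
    - [1,[-130,24,0],[0,0,-12]]
    - [1,[-165,30,0],[0,0,-15]]
    - [1,[-200,37,0],[0,0,-16.9]]
    - [1,[-235,43,0],[0,0,-16.9]]
    - [1,[-265,49,0],[0,0,-16.9]]
    - [1,[-283,52,0],[0,0,-16.9]]
    - [1,[-283,52,0],[0,0,-16.9]]

```text
time_s: 5.43
position: [494.7, 137.7, 199.0]
eef_rot: [0.751, -0.66, -0.001, 0.002]
contact_force: [0.0, 0.2, -1.8]
finger_gap: 12.9
grip_force: 60.1
```

Run:
```python
from m import *
go([495.7,134.8,150],187.2)
```

```text
t 5.4333 pos [494.7 137.7 199. ] yaw -172.6 tilt [-0.003 -0.001 -1.   ] SHIFT [ 3.  -0.8 49. ] TURNz 0.19
```

Call:
arm_command:
  motion:
    - [1,[0,0,10],[0,0,0]]
    - [1,[0,0,25],[0,0,0]]
    - [1,[0,0,37],[0,0,0]]
    - [1,[0,0,45],[0,0,0]]
    - [1,[0,0,45],[0,0,0]]
    - [1,[0,0,45],[0,0,0]]

```text
time_s: 5.93
position: [495.6, 134.1, 155.7]
eef_rot: [0.75, -0.662, 0.0, 0.001]
contact_force: [-0.1, 0.1, -0.8]
finger_gap: 12.9
grip_force: 60.2
```

Run:
```python
from m import *
c=cap('wrist','w5'); d=cap('side','s5'); go([495.7,134.8,98],187.2)
cv2.imwrite('pics/c5.png',np.hstack([cv2.resize(c['img'][100:440,150:490],(400,400)),cv2.resize(d['img'][150:350,130:330],(400,400),interpolation=2)])[:,:,::-1])
```

```text
t 6.0333 pos [496.2 134.6 157.1] yaw -172.8 tilt [ 0.001  0.    -1.   ] SHIFT [-0.3  0.5 59.1] TURNz -0.04
```

View pics/c5.png

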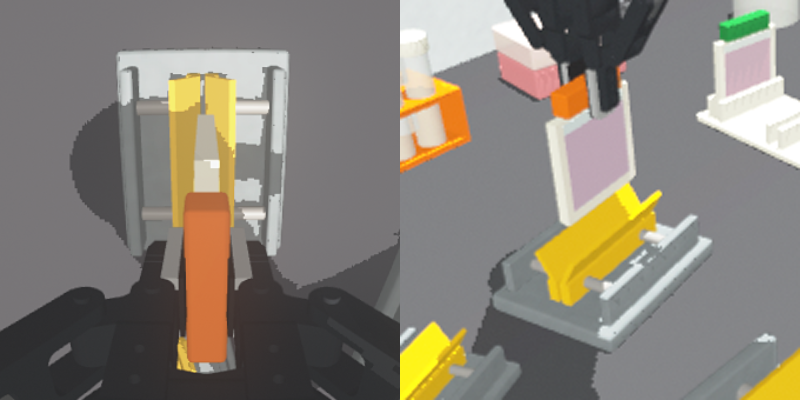

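The wrist crop (left) shows the panel over the jaw slit, and the side crop (right) shows its lower edge just above the mouth and parallel to it. Pressing down in steps.

Call:
arm_command:
  motion:
    - [1,[0,0,8],[0,0,0]]
    - [1,[0,0,16],[0,0,0]]
    - [1,[0,0,24],[0,0,0]]
    - [1,[0,0,30],[0,0,0]]
    - [1,[0,0,36],[0,0,0]]
    - [1,[0,0,41],[0,0,0]]
    - [1,[0,0,46],[0,0,0]]
    - [1,[0,0,50],[0,0,0]]
    - [1,[0,0,50],[0,0,0]]
  squeeze: 80

```text
time_s: 6.78
position: [495.4, 134.8, 105.2]
eef_rot: [0.75, -0.661, -0.0, 0.001]
contact_force: [1.4, -0.2, -3.6]
finger_gap: 12.2
grip_force: 82.4
```

Call:
arm_command:
  motion:
    - [1,[0,0,2],[0,0,0]]
    - [1,[0,0,4],[0,0,0]]
    - [1,[0,0,6],[0,0,0]]
    - [1,[0,0,8],[0,0,0]]
    - [1,[0,0,8],[0,0,0]]

```text
time_s: 7.2
position: [495.9, 134.9, 98.2]
eef_rot: [0.75, -0.661, 0.0, -0.0]
contact_force: [1.6, 0.7, 0.3]
finger_gap: 12.5
grip_force: 82.9
```

Call:
arm_command:
  motion:
    - [1,[0,0,1],[0,0,0]]
    - [1,[0,0,2],[0,0,0]]
    - [1,[0,0,2],[0,0,0]]

```text
time_s: 7.45
position: [496.3, 134.9, 98.1]
eef_rot: [0.75, -0.661, 0.001, -0.001]
contact_force: [-1.8, -0.2, 9.1]
finger_gap: 12.7
grip_force: 84.1
```

Run:
```python
from m import *
d=cap('side','s6');c=cap('wrist','w6'); go([495.7,134.8,98],187.2); print(state()['contact_force'])
cv2.imwrite('pics/c6.png',np.hstack([cv2.resize(c['img'][100:440,150:490],(400,400)),cv2.resize(d['img'][150:350,130:330],(400,400),interpolation=2)])[:,:,::-1])
```

```text
t 7.55 pos [496.3 134.9  98.1] yaw -172.8 tilt [ 0.002  0.    -1.   ] SHIFT [0.  0.6 0.1] TURNz 0.0
[-1.30640219 -0.22059902  8.59039086]
```

View pics/c6.png

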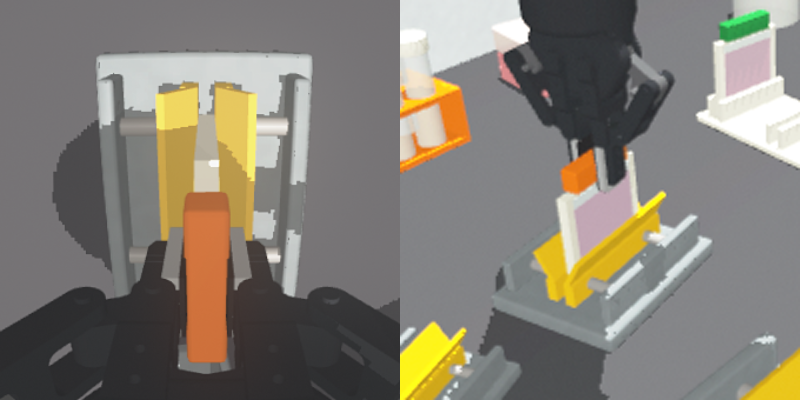

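The jaws have spread around the panel and the depth matches home (TCP 98). One more firm push to check.

Call:
arm_command:
  motion:
    - [1,[0,0,1.5],[0,0,0]]
    - [1,[0,0,3],[0,0,0]]
    - [1,[0,0,3],[0,0,0]]
    - [1,[0,0,3],[0,0,0]]

```text
time_s: 7.88
position: [497.0, 135.0, 98.0]
eef_rot: [0.75, -0.661, 0.002, -0.002]
contact_force: [-6.4, -0.9, 20.7]
finger_gap: 12.6
grip_force: 86.0
```

It's firmly bottomed: force rises with no travel. Easing the load, opening and retreating.

Call:
arm_command:
  motion:
    - [1,[0,0,-3],[0,0,0]]
    - [1,[0,0,-4],[0,0,0]]
    - [0.8,[0,0,-4],[0,0,0]]
    - [0.6,[0,0,-4],[0,0,0]]
    - [0.4,[0,0,-4],[0,0,0]]
    - [0.3,[0,0,-4],[0,0,0]]
    - [0.3,[0,0,-4],[0,0,0]]
    - [0.3,[0,0,-4],[0,0,0]]

```text
time_s: 8.55
position: [495.7, 134.8, 97.0]
eef_rot: [0.75, -0.661, -0.0, 0.0]
contact_force: [0.0, -0.1, -0.9]
finger_gap: 59.8
grip_force: 0.0
```

Call:
arm_command:
  motion:
    - [0.3,[0,0,-15],[0,0,0]]
    - [0.3,[0,0,-40],[0,0,0]]
    - [0.3,[0,0,-70],[0,0,0]]
    - [0.3,[0,0,-100],[0,0,0]]
    - [0.3,[0,0,-130],[0,0,0]]
    - [0.3,[0,0,-140],[0,0,0]]
    - [0.3,[0,0,-140],[0,0,0]]
    - [0.3,[0,0,-140],[0,0,0]]

```text
time_s: 9.22
position: [495.8, 135.1, 237.3]
eef_rot: [0.75, -0.661, -0.0, -0.0]
contact_force: [-0.5, 0.4, -0.8]
finger_gap: 59.4
grip_force: 0.0
```

Run:
```python
from m import *
d=cap('side','s7');c=cap('wrist','w7');print(state()['position'],state()['finger_gap'])
for k in blobs(c,(4,120,60),(17,255,255),300):
    P=np.array([onz(c,u+.5,v+.5,114,True)[:2] for u,v in k[:,0].astype(float)],np.float32); print(cv2.boundingRect(k),cv2.minAreaRect(P))
cv2.imwrite('pics/c7.png',np.hstack([cv2.resize(c['img'][100:440,150:490],(400,400)),cv2.resize(d['img'][130:330,130:400],(400,400),interpolation=2)])[:,:,::-1])
```

```text
[495.28560563 134.80552354 235.59742282] 59.55772996768612
(312, 196, 21, 83) ((496.060302734375, 135.3498077392578), (13.95992374420166, 61.555179595947266), 6.773766994476318)
(51, 101, 36, 186) ((710.4036865234375, 129.59158325195312), (163.87936401367188, 40.37534713745117), 87.07209014892578)
```

View pics/c7.png

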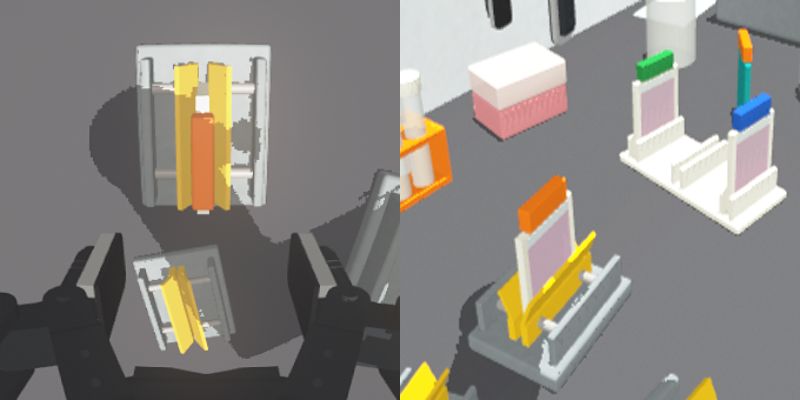

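The cassette stands upright and centred in the clip: bar at (496,135), in line to within 0.5°. The gripper is clear, and blue and green are still in the rack.

```bash
python3 -c "
from h import *
print(workorder.hand_in())"
```

```text
the job is handed in; nothing more can be done
None
```

The orange-barred cassette is pressed fully home in the medium casting stand and released upright and centred, blue and green are still in the rack, and the job is handed in (about 9 s of the 40 s used; no verdict came back).

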